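# Find the loaded lamp module by weight and seat it on the kinematic mount

### The arm

A 6-joint arm with a two-finger parallel gripper is mounted at the origin on a cart in front of the work surface, level with it; the furniture and walls round the work are solid. World frame = base frame: x ahead of the robot, y to its left, z up, the work surface at z = 0. Lengths are in m, angles in degrees, forces in N, time in s.
With the tool pointing down it reaches from about 0.4 to 0.825 m from the base axis. Payload 7 kg.
Tool frame: the origin (TCP) lies midway between the tips of the shut fingers; the grasp point (between the pads) lies 19 mm behind it; z points along the fingers, y is the line along which they close (so a half turn about z gives the same grasp; the last joint's range is limited). The gripper opens to 88 mm and grips with 3 to 60 N. Pads are 19 mm wide; open, the fingers measure 130 mm over their backs; the gripper's body (78 mm by 193 mm) begins 47 mm behind the grasp point.
Start: joints at [-47.722, 20.546, 0.682, 0, -70.136, -16.507], TCP at [0.293, -0.608, 0.227] pointing down, gripper open.
Joint ranges: [-176.03, 176.03], [-82.01, 121.73], [-58.28, 71.71], [-173.87, 95.51], [-174.79, -0.11], [-173.66, 173.66]. Speed limits (degrees/s): [136.94, 136.94, 172.46, 180, 180, 180].

### API

Orientations are given as [roll, pitch, yaw] about the fixed x, y, z axes, in that order (R = Rz(yaw) Ry(pitch) Rx(roll)).
In Python, from plant import ctrl gives the robot as it stands. The module is installed in compiled form; this text tells all that it offers.
- The arm moves only by the tool send_rows, never from a script. Its argument "plan" is a list that holds one entry, the list of rows, each a list of 6 numbers: the shift along the tool's x, y, z in a scale on which 1.0 is 30 cm, then the turn, a rotation vector about the tool's x, y, z in a scale on which 1.0 is 60 degrees. A call has 1 to 8 rows; each row is the pose to reach, as a shift and turn from the pose commanded when the call began, along the tool's axes at that moment; what a row does not reach only later rows make up. A row lasts 1/12 s, in which the tool goes at most 41.7 mm and 7.16 degrees, less where a joint would pass 70% of its speed; a pose out of reach is approached as far as the arm can. Shift and turn numbers lie between -1 and 1, and a call with a number outside is refused. A call with a gripper value outside its range is refused whole. "fingers" is the opening, from 0 (shut) to 1 (fully open), set as the call begins (left out, the last holds). The fingers move at their own pace and stop on an object; the grip force is fixed at half the most. Time passes only in rows, so rows that repeat a pose let the fingers close. It gives the time, the measured TCP pose, the force, the opening and the grip force at its end, in the units of the state.
- ctrl.get_obs(): the state, without advancing time (a new reading comes with each control period).
- ctrl.snapshot(name): name is "side" or "top"; returns a dict with "img" (480x640x3 uint8, red, green, blue), "K" (3x3 intrinsics, pixels), "pose" (4x4, takes a point from camera to world coordinates). Camera axes: x right, y down, z forward; pixel columns grow to the right and rows downward; lengths in m; the calibration is good to about 2 mm. A picture is of the moment at which its call begins. There is no depth.
- ctrl.close_job(): hands the job in; it is judged then, once.
The state is a dict: "clock": time; "joint_pos": joint angles; "qvel": joint speeds; "tau": joint torques, N m; "tool_pos": TCP position; "orientation": TCP orientation; "force": force on the tool from outside, world axes, zero at the start; "moment": the same for the moment, N m; "opening": finger opening in m; "gripper_force": force on a finger pad.
Only numpy, scipy, OpenCV 4.12 (cv2) and the standard library are available. Lean on these libraries where they do the work, as an engineer would, in place of code of your own. Each camera call takes 0.05 s, during which the arm holds its last target. There are 200 camera calls.

### The job

Two lamp modules on the bench look alike, but only one has a lamp in it: lift them a little to feel which is the heavy one. Seat the heavy module on the kinematic mount, orange dot to orange dot, with all three ball feet settled in cone, groove and flat, and stand the light, empty one upright in the blue tray. The lamp is fragile: keep both modules upright and less than 20 cm above the bench, set them down gently, and leave the things around alone.

Things in the scene. Friction and masses are not known exactly. Their poses are not given: they have to be found in the camera images.
- module_a: Lamp module: rigid shut white housing 52 x 52 mm (grip faces at y = +-26 mm, z 20 to 104 mm), black vent cap on top, on an aluminium plate 100 x 84 mm (x, y), plate top at z = 18 mm. Origin under its middle in the plane of the foot undersides: z = 0 on the bench. +x: side with the black port cap; -x: steel connector. Orange dot on the plate over the cone foot.
- module_b: Twin of module_a, same shape, look and axes. Just one of the two holds the lamp, at random: that one weighs 0.47 to 0.66 kg, the empty one 0.19 to 0.25 kg. What is inside stands loose with about 3 mm of play. Three ball feet, 16 mm diameter, under each module's plate: cone foot at x, y = -36, +31 mm, groove foot at +36, +31, flat foot at 0, -31.
- module_a_cone_foot (a point): Centre of module_a's cone foot ball, at x, y, z = -36, +31, +8 mm in module_a's frame; axes parallel to the module's.
- module_b_cone_foot (a point): Centre of module_b's cone foot ball, at x, y, z = -36, +31, +8 mm in module_b's frame; axes parallel to the module's.
- mount: Kinematic mount, fixed: aluminium board (x -58 to +88, y +-56 mm, top 14 mm), on it a black plate 112 x 98 mm (top 24 mm) with three steel seats. Orange dot at the plate's corner by the cone seat. Black lens ring on a post at x 73 to 83, y +-19 mm, up to 99 mm high. Origin on the bench under the seat pattern's middle, z up. A seated module's port cap (+x) faces the lens (+x).
- mount_seat (a point): Where a module's origin lies when its feet are home, axes parallel to mount and module: 27.3 mm above the mount's origin. Seats at x, y: round cone -36, +31 mm; V groove along x at +36, +31; low flat puck 0, -31. Cone and groove tops are 33.5 mm above the bench, mouths 19 mm wide, walls 45 degrees: they catch a ball up to 8 mm off and draw it in.
- mount_cone (a point): Where the centre of the cone foot's ball lies when the module is home: x,y,z = -36,+31,+35.3 mm in the mount's frame.
- tray: Blue shallow tray, fixed, 156 x 142 mm (x, y), rim lip 4 mm wider all round, 22 mm high, walls 4 mm, floor 4 mm above the bench with a grey mat. Origin on the bench under its middle, z up. A module turned parallel to the tray has about 24 mm to spare on each side.
- tray_floor (a point): Centre of the tray's inner floor, 4 mm above the bench, axes parallel to the tray's.
- lamp_carton: A closed beige upright carton, 51 x 50 x 170 mm, standing on the bench behind the work; origin at the centre of its underside. A bystander: leave it alone.
- screwdriver: A small blue-handled screwdriver, 152 mm long, lying on the bench behind the work; origin under its middle. A bystander: leave it alone.
- amber_bottle: A brown screw-cap bottle, 55 mm diameter and 115 mm high, standing on the bench at the right; origin at the centre of its underside. A bystander: leave it alone.

How it is judged (in metres and radians):
At the end, for the whole second after the job is handed in: The module weighing over 3.5 N rests on the mount: origin within 3 mm of mount_seat, cone foot within 4 mm of mount_cone, within 0.03 rad of upright. The lighter one stands on the tray's floor within 45 mm of its middle, within 0.05 rad of upright. Both at rest (((distance between module_a and mount_seat below 0.003 m and distance between module_a_cone_foot and mount_cone below 0.004 m and angle between module_a's own z axis and vertical below 0.03 rad and contact force between module_a and mount above 3.5 N and horizontal distance between module_b and tray_floor below 0.045 m and height (world z) of module_b below 0.008 m and angle between module_b's own z axis and vertical below 0.05 rad and contact force between module_b and tray between 0.8 and 3.5 N and linear speed of each of module_a, module_b below 0.02 m/s) or (distance between module_b and mount_seat below 0.003 m and distance between module_b_cone_foot and mount_cone below 0.004 m and angle between module_b's own z axis and vertical below 0.03 rad and contact force between module_b and mount above 3.5 N and horizontal distance between module_a and tray_floor below 0.045 m and height (world z) of module_a below 0.008 m and angle between module_a's own z axis and vertical below 0.05 rad and contact force between module_a and tray between 0.8 and 3.5 N and linear speed of each of module_b, module_a below 0.02 m/s))); the robot touches nothing.
It fails at once if a module is tipped more than about 30 degrees (angle between any of module_a, module_b's own z axis and vertical above 0.5 rad).
It fails at once if a module is lifted higher than 20 cm over the bench (height (world z) of any of module_a, module_b above 0.205 m).
It fails at once if a module is banged against the mount or the tray (more than 40 N) (contact force between any of module_a, module_b and mount above 40 N or contact force between any of module_a, module_b and tray above 40 N).
It fails at once if a bystander is moved more than 3 cm (distance of any of lamp_carton, screwdriver, amber_bottle from where it was at the start of the episode above 0.03 m).
It fails at once if a module is dropped (from 1 cm or more) or driven in fast: over 0.42 m/s within 3 cm of its place ((distance between module_a and mount_seat below 0.03 m and linear speed of module_a above 0.42 m/s) or (distance between module_a and tray_floor below 0.03 m and linear speed of module_a above 0.42 m/s) or (distance between module_b and mount_seat below 0.03 m and linear speed of module_b above 0.42 m/s) or (distance between module_b and tray_floor below 0.03 m and linear speed of module_b above 0.42 m/s)).
It also fails if it takes over 72 s, if anything falls off the work surface, if the arm or the gripper's body presses on something with over 40 N, if the wrist force passes 120 N, or if a joint passes its speed limit or range.

## Working session

There is one attempt and no reset: what is moved stays moved. The work goes in short steps, Python scripts to look and compute and a tool call to move; the robot and the scene stay as the last step left them, time stands still between calls to the robot, and variables do not carry over. Pictures are saved under pics/ and viewed, at most 10 in all, crops included, and the job is handed in when it is done.

Besides the shell and the picture viewer there is one more tool, called after "Emit:" as name(argument=value, ...), one argument or row to a line, values as JSON. send_rows: Moves the arm, as the interface text tells. Its arguments: {"type":"object","properties":{"plan":{"type":"array","items":{"type":"array","items":{"type":"array","items":{"type":"number"}}}},"fingers":{"type":"number"}},"required":["plan"]}

```bash
mkdir -p pics && python3 - <<'E'
from plant import ctrl
import cv2, numpy as np
np.set_printoptions(precision=4,suppress=True)
for n in ("top","side"):
    s=ctrl.snapshot(n); cv2.imwrite(f"pics/{n}0.png",s["img"][:,:,::-1]); np.savez(f"{n}0.npz",**s)
    print(n,s["K"].tolist(),s["pose"])
print(ctrl.get_obs())
E
```

```text
top [[563.8586191966858, 0.0, 312.99590776501094], [0.0, 563.8586191966858, 239.39796710132256], [0.0, 0.0, 1.0]] [[-0.0116 -0.9978  0.065   0.492 ]
 [-0.9999  0.0117  0.0024 -0.0803]
 [-0.0031 -0.065  -0.9979  1.4235]
 [ 0.      0.      0.      1.    ]]
side [[621.7609792442494, 0.0, 329.9736134389691], [0.0, 621.7609792442494, 237.6527047662865], [0.0, 0.0, 1.0]] [[ 0.9865 -0.0997  0.1299  0.3749]
 [-0.163  -0.5189  0.8391 -1.4673]
 [-0.0163 -0.849  -0.5282  0.9348]
 [ 0.      0.      0.      1.    ]]
{'clock': 0.1, 'joint_pos': array([-47.7202,  20.5869,   0.6378,  -0.0172, -70.1349, -16.5087]), 'qvel': array([ 0.0318, -0.0488,  0.1117, -0.0292,  0.0859, -0.0184]), 'tau': array([ -0.0025, -58.4163,  29.3754,   7.0155,   0.0102,  -0.0001]), 'tool_pos': array([ 0.2933, -0.6075,  0.2257]), 'orientation': array([ 179.9149,   -0.0084, -154.2348]), 'force': array([-0.2867, -0.6671, -0.8009]), 'moment': array([-0.0079,  0.0267,  0.0217]), 'gripper_force': 0.0, 'opening': 0.08750983221997588}
```

View pics/top0.png

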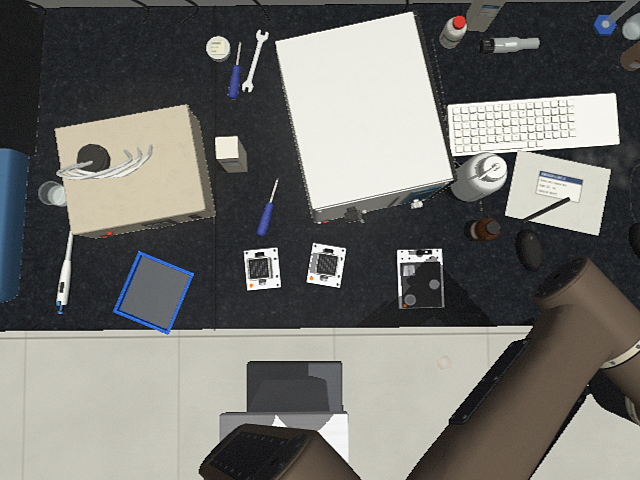

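View pics/side0.png

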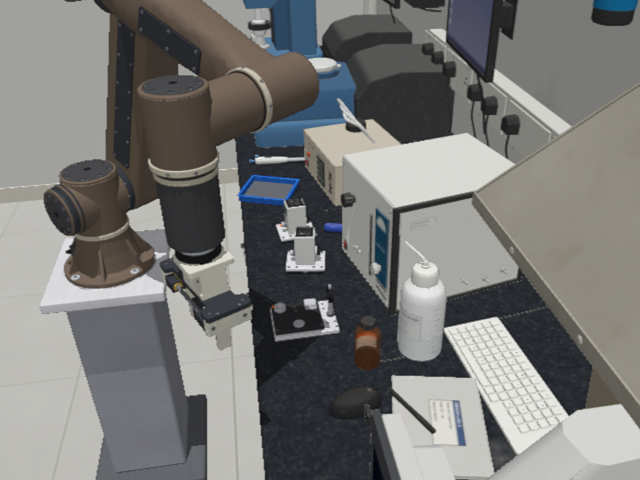

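The top view shows the tray at about (154,292), the modules at (262,268) and (327,265), and the mount at (420,278). The bottle is at (484,229) and the carton at (231,155). I'll enlarge the modules, mount and tray.

```bash
python3 - <<'E'
import cv2, numpy as np
im=np.load("top0.npz")["img"][:,:,::-1]
def c(x,y,w,h,s): return cv2.resize(im[y:y+h,x:x+w],None,fx=s,fy=s,interpolation=cv2.INTER_CUBIC)
a=c(236,238,118,60,6)   # 708x360
b=c(390,244,60,70,4)    # 240x280
t=c(108,246,90,92,3)  # 270x276
out=np.zeros((600,800,3),np.uint8); 
out[:360,:708]=a
cv2.imwrite("pics/c1.png",out[:360,:708])
m=c(390,244,60,70,8); tt=c(108,246,92,92,3)
o=np.zeros((560,780,3),np.uint8); o[:560,:480]=m; o[:276,490:766]=tt
cv2.imwrite("pics/c2.png",o)
E
```

```text
(no output)
```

View pics/c1.png

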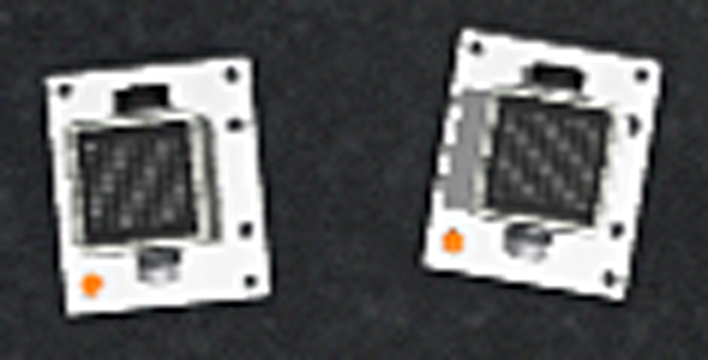

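View pics/c2.png

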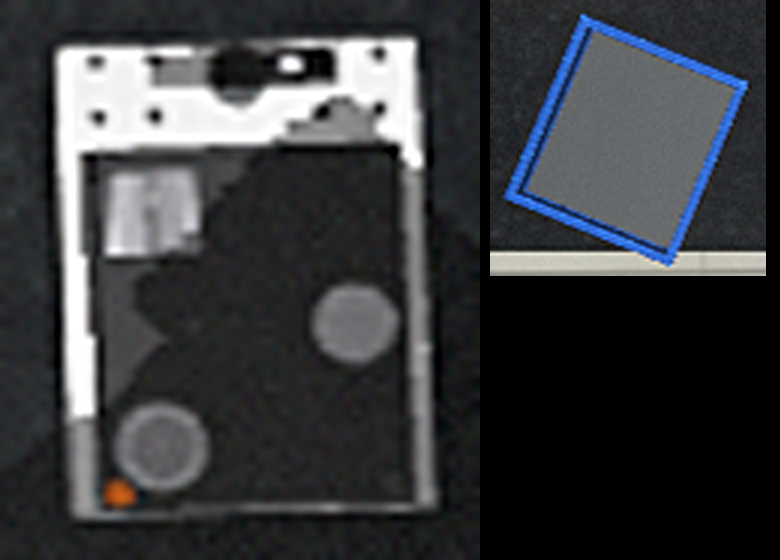

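```bash
cat > h.py <<'E'
import numpy as np, cv2
from scipy.optimize import least_squares
np.set_printoptions(precision=4,suppress=True)
def proj(K,T,P):
    c=(np.asarray(P)-T[:3,3])@T[:3,:3]; return c[:,:2]/c[:,2:]*[K[0,0],K[1,1]]+[K[0,2],K[1,2]]
def place(p,L):
    c,s=np.cos(p[2]),np.sin(p[2]); L=np.asarray(L,float)/1000
    return np.c_[p[0]+c*L[:,0]-s*L[:,1],p[1]+s*L[:,0]+c*L[:,1],L[:,2]]
def fit(S,L,px,g,dz=0.):
    L=np.asarray(L,float)+[0,0,dz]
    r=least_squares(lambda p:(proj(S["K"],S["pose"],place(p,L))-px).ravel(),g)
    return r.x, np.abs(r.fun).max()
def un(px,s,off): return (np.asarray(px,float)+.5)/s-.5+off
PL=[[50,42,18],[50,-42,18],[-50,-42,18],[-50,42,18],[-36,31,18]]
E
python3 - <<'E'
from h import *
S=np.load("top0.npz")
def go(n,L,px,g):
    p,e=fit(S,L,px,g); print(n,p[:2],np.degrees(p[2]),"res",e); return p
A=go("left",PL,un([[46,78],[250,58],[271,294],[67,316],[91,285]],6,[236,238]),[.5,.1,0])
B=go("right",PL,un([[464,28],[660,64],[627,300],[424,266],[453,241]],6,[236,238]),[.5,0,0])
go("mountboard",[[88,56,14],[88,-56,14],[-58,-56,14],[-58,56,14]],un([[55,43],[416,38],[436,510],[75,517]],8,[390,244]),[.5,-.2,0])
go("seats",[[-36,31,33.5],[36,31,33.5],[0,-31,27.3]],un([[163,446],[153,212],[355,323]],8,[390,244]),[.5,-.2,0])
go("tray",[[82,75,22],[82,-75,22],[-82,-75,22],[-82,75,22]],un(np.array([[583,15],[748,85],[671,266],[505,197]])-[490,0],3,[108,246]),[.5,.2,-.3])
# ray points: carton top, bottle top
for q,z in (((229,148),.17),((484,229),.115),((268,205),.01)):
    d=S["pose"][:3,:3]@[(q[0]-S["K"][0,2])/S["K"][0,0],(q[1]-S["K"][1,2])/S["K"][1,1],1]; o=S["pose"][:3,3]
    print(q,o+d*(z-o[2])/d[2])
E
```

```text
left [0.5118 0.051 ] 5.039955058297207 res 0.6344527265791271
right [ 0.5192 -0.1089] -9.945307736610868 res 0.4986350151798433
mountboard [ 0.4691 -0.3433] 0.7735243211920165 res 0.466409165395163
seats [ 0.469  -0.3432] 1.0313425669055873 res 0.08992403972831653
tray [0.4563 0.3203] -23.074152455331944 res 0.6376136815264886
(229, 148) [0.7823 0.1095 0.17  ]
(484, 229) [ 0.5969 -0.4752  0.115 ]
(268, 205) [0.6725 0.0355 0.01  ]
```

```bash
cat > d.py <<'E'
import sys, numpy as np
from plant import ctrl
from scipy.spatial.transform import Rotation as R
def d(x,y,z,yaw,o=None):
    o=o or ctrl.get_obs()
    r=R.from_euler("xyz",o["orientation"],degrees=True); t=R.from_euler("xyz",[180,0,yaw],degrees=True)
    return np.round(r.inv().apply(np.array([x,y,z])-o["tool_pos"])*100,2), np.round((r.inv()*t).as_rotvec(degrees=True),2)
if __name__=="__main__":
    o=ctrl.get_obs(); print(o["clock"],o["tool_pos"].round(4),o["orientation"].round(2),"F",o["force"].round(2),"J",o["joint_pos"].round(1),o["opening"])
    print(*d(*map(float,sys.argv[1:5]),o))
E
python3 d.py .5192 -.1089 .18 170
```

```text
0.1 [ 0.2933 -0.6075  0.2257] [ 1.7991e+02 -1.0000e-02 -1.5423e+02] F [-0.29 -0.67 -0.8 ] J [-47.7  20.6   0.6  -0.  -70.1 -16.5] 0.08750983221997588
[-42.02  35.07   4.62] [ 8.000e-02 -3.000e-02  3.577e+01]
```

The rows are not in the units I measure in: shifts go in shares of 30 cm and turns go in shares of 60 degrees. I convert before sending: -21 cm is -0.7, -1.3 cm is -0.0433, 18 degrees is 0.3.

Emit:
send_rows(
  plan=[
    [[-0.0433,0.0367,0.0033,0,0,0.0167],[-0.1133,0.0933,0.0133,0,0,0.05],[-0.21,0.1767,0.0233,0,0,0.0917],[-0.3067,0.2567,0.0333,0,0,0.1333],[-0.4067,0.34,0.0433,0,0,0.175],[-0.5033,0.42,0.0567,0,0,0.2167],[-0.6033,0.5033,0.0667,0,0,0.2583],[-0.7,0.5833,0.0767,0,0,0.3]],
  ],
  fingers=1,
)

```text
clock: 0.77
tool_pos: [0.4066, -0.357, 0.2032]
orientation: [180.0, -0.0, -172.4]
force: [0.8, -0.9, 0.9]
opening: 0.0876
gripper_force: 0.0
```

```bash
python3 d.py .5192 -.1089 .18 170
```

```text
0.7667 [ 0.4066 -0.357   0.2032] [ 1.7998e+02 -2.0000e-02 -1.7237e+02] F [ 0.77 -0.95  0.87] J [-20.5   9.  -18.2  -0.  -62.8 -61.8] 0.08762742279141829
[-14.45  23.1    2.32] [ 0.02 -0.02 17.63]
```

Scaled: 23.1 cm is 0.77, 22.2 cm is 0.74, 17.6 degrees is 0.2933.

Emit:
send_rows(
  plan=[
    [[-0.07,0.11,0.01,0,0,0.0417],[-0.14,0.22,0.02,0,0,0.0833],[-0.21,0.33,0.0333,0,0,0.125],[-0.28,0.44,0.0433,0,0,0.1667],[-0.35,0.5533,0.0533,0,0,0.2083],[-0.4167,0.6667,0.0667,0,0,0.25],[-0.46,0.74,0.0767,0,0,0.2833],[-0.48,0.77,0.0767,0,0,0.2933]],
  ],
)

```text
clock: 1.43
tool_pos: [0.5186, -0.1075, 0.1797]
orientation: [180.0, -0.1, 170.2]
force: [0.2, -1.0, 0.3]
opening: 0.0877
gripper_force: 0.0
```

```bash
python3 d.py .5192 -.1089 .062 170; python3 - <<'E'
from plant import ctrl
import cv2,numpy as np
for n in ("side","top"):
    s=ctrl.snapshot(n); np.savez(n+"1.npz",**s)
s=np.load("side1.npz")["img"]; a=cv2.resize(s[180:340,240:400][:,:,::-1],None,fx=3.5,fy=3.5,interpolation=cv2.INTER_CUBIC)
cv2.imwrite("pics/s1.png",a)
E
```

```text
1.4333 [ 0.5186 -0.1075  0.1797] [ 1.7999e+02 -5.0000e-02  1.7019e+02] F [ 0.19 -1.05  0.32] J [   9.5    9.   -21.4   -0.   -59.6 -109.3] 0.08772951162281097
[-0.09 -0.13 11.77] [ 0.01 -0.05  0.19]
```

View pics/s1.png

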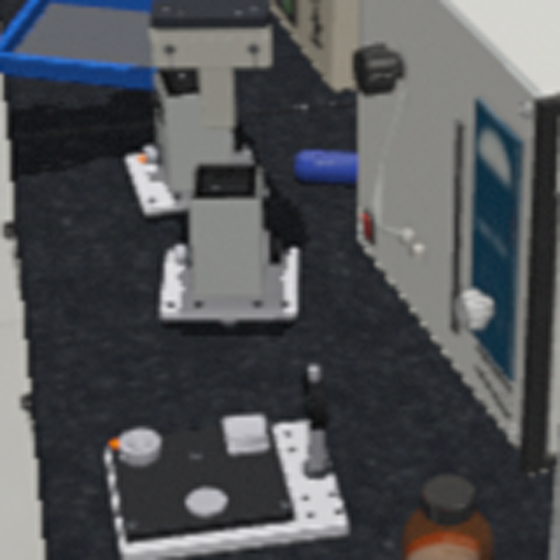

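The side crop shows the fingers above the right module (about 225,240 in the crop), with the mount's seats clear. I'll descend over the right module.

Scaled: 11.8 cm is 0.3933, 11.4 cm is 0.38, 0.2 degrees is 0.0033.

Emit:
send_rows(
  plan=[
    [[0,-0.0033,0.0333,0,0,0],[-0.0033,-0.0033,0.1,0,0,0.0033],[-0.0033,-0.0033,0.1667,0,0,0.0033],[-0.0033,-0.0033,0.2333,0,0,0.0033],[-0.0033,-0.0033,0.3,0,0,0.0033],[-0.0033,-0.0033,0.3533,0,0,0.0033],[-0.0033,-0.0033,0.38,0,0,0.0033],[-0.0033,-0.0033,0.3933,0,0,0.0033]],
  ],
)

```text
clock: 2.2
tool_pos: [0.5173, -0.1128, 0.0609]
orientation: [-180.0, -0.2, 169.9]
force: [0.5, 1.3, -0.5]
opening: 0.0873
gripper_force: 0.0
```

Emit:
send_rows(
  plan=[
    [[0,0,0,0,0,0],[0,0,0,0,0,0],[0,0,0,0,0,0],[0,0,0,0,0,0],[0,0,0,0,0,0],[0,0,0,0,0,0],[0,0,0,0,0,0],[0,0,0,0,0,0]],
  ],
  fingers=0,
)

```text
clock: 2.87
tool_pos: [0.5198, -0.1117, 0.0633]
orientation: [180.0, 0.1, 170.0]
force: [3.0, -0.9, 2.7]
opening: 0.0517
gripper_force: 30.0
```

Emit:
send_rows(
  plan=[
    [[0,0,-0.0067,0,0,0],[0,0,-0.02,0,0,0],[0,0,-0.04,0,0,0],[0,0,-0.0567,0,0,0],[0,0,-0.0667,0,0,0],[0,0,-0.0667,0,0,0],[0,0,-0.0667,0,0,0],[0,0,-0.0667,0,0,0]],
  ],
)

```text
clock: 3.53
tool_pos: [0.5185, -0.1117, 0.0824]
orientation: [180.0, -0.0, 170.0]
force: [0.0, 0.9, -4.7]
opening: 0.0519
gripper_force: 29.9
```

Emit:
send_rows(
  plan=[
    [[0,0,0,0,0,0],[0,0,0,0,0,0],[0,0,0,0,0,0],[0,0,0,0,0,0]],
  ],
)

```text
clock: 3.87
tool_pos: [0.5187, -0.1118, 0.0824]
orientation: [-180.0, -0.0, 170.0]
force: [0.1, 0.2, -5.4]
opening: 0.052
gripper_force: 29.9
```

```bash
python3 d.py .5118 .051 .15 -175; python3 d.py .469 -.3432 .18 -179|tail -1
```

```text
3.8667 [ 0.5187 -0.1118  0.0824] [-1.8000e+02 -2.0000e-02  1.6997e+02] F [ 0.12  0.22 -5.41] J [   9.    15.2  -28.2   -0.   -46.6 -109.1] 0.05204149220365353
[ 3.51 15.91 -6.76] [ -0.    -0.02 -15.03]
[  0.86 -23.66  -9.76] [ -0.    -0.02 -11.03]
```

The force is −5.4 N, so the right module is the heavy one. I'll carry it high to the mount.

Scaled: -9.8 cm is -0.3267, -9.2 cm is -0.3067, -2.7 degrees is -0.045.

Emit:
send_rows(
  plan=[
    [[0,0,-0.0167,0,0,0],[0,0,-0.05,0,0,0],[0,-0.01,-0.1,0,0,-0.005],[0,-0.0267,-0.1567,0,0,-0.01],[0,-0.0533,-0.2133,0,0,-0.0167],[0.0033,-0.09,-0.2667,0,0,-0.025],[0.0033,-0.1333,-0.3067,0,0,-0.0333],[0.0067,-0.1833,-0.3267,0,0,-0.045]],
  ],
)

```text
clock: 4.53
tool_pos: [0.5082, -0.166, 0.1837]
orientation: [180.0, 0.2, 172.8]
force: [0.4, -1.0, -4.4]
opening: 0.052
gripper_force: 29.9
```

Scaled: -16.4 cm is -0.5467, -15.1 cm is -0.5033, -7.8 degrees is -0.13.

Emit:
send_rows(
  plan=[
    [[0,-0.06,0,0,0,-0.0167],[0.0033,-0.13,0,0,0,-0.0333],[0.0067,-0.2067,0,0,0,-0.05],[0.0067,-0.2867,0,0,0,-0.0667],[0.01,-0.3667,0,0,0,-0.0833],[0.0133,-0.44,0,0,0,-0.1],[0.0167,-0.5033,0,0,0,-0.1167],[0.0167,-0.5467,0,0,0,-0.13]],
  ],
)

```text
clock: 5.2
tool_pos: [0.4807, -0.3292, 0.1815]
orientation: [-180.0, 0.0, -179.5]
force: [0.6, -0.1, -5.8]
opening: 0.0517
gripper_force: 29.9
```

```bash
python3 d.py .469 -.3432 .18 -179
```

```text
5.2 [ 0.4807 -0.3292  0.1815] [-1.7998e+02  2.0000e-02 -1.7953e+02] F [ 0.56 -0.08 -5.77] J [-15.2  13.8 -15.    0.  -61.2 -74.4] 0.051708618634754545
[ 1.19 -1.39  0.15] [-0.02  0.02 -0.53]
```

Scaled: 7 cm is 0.2333, 6 cm is 0.2, -0.5 degrees is -0.0083.

Emit:
send_rows(
  plan=[
    [[0.01,-0.0133,0,0,0,-0.0033],[0.0267,-0.03,0.0033,0,0,-0.0083],[0.04,-0.0467,0.0167,0,0,-0.0083],[0.04,-0.0467,0.05,0,0,-0.0083],[0.04,-0.0467,0.1,0,0,-0.0083],[0.04,-0.0467,0.15,0,0,-0.0083],[0.04,-0.0467,0.2,0,0,-0.0083],[0.04,-0.0467,0.2333,0,0,-0.0083]],
  ],
)

```text
clock: 5.87
tool_pos: [0.4686, -0.3406, 0.1085]
orientation: [179.9, -0.1, -179.0]
force: [-0.1, -0.3, -6.4]
opening: 0.0516
gripper_force: 29.9
```

Scaled: 0.2 cm is 0.0067.

Emit:
send_rows(
  plan=[
    [[0,0,0.0067,0,0,0],[0,0,0.0067,0,0,0],[0,0,0.0067,0,0,0],[0,0,0.0067,0,0,0]],
  ],
)

```text
clock: 6.2
tool_pos: [0.4701, -0.3419, 0.1095]
orientation: [-180.0, 0.1, -179.0]
force: [1.3, -0.8, -4.5]
opening: 0.0515
gripper_force: 29.9
```

```bash
python3 d.py .469 -.3432 .0906 -179; python3 - <<'E'
from plant import ctrl
import cv2,numpy as np
for n in ("side","top"):
    s=ctrl.snapshot(n); np.savez(n+"2.npz",**s)
f=lambda n,x,y,w,h,k: cv2.resize(np.load(n+"2.npz")["img"][y:y+h,x:x+w][:,:,::-1],None,fx=k,fy=k,interpolation=cv2.INTER_CUBIC)
a=f("side",250,260,100,85,6)   #600x510
b=f("top",393,244,62,74,6)
o=np.zeros((510,780,3),np.uint8); o[:,:600]=a
cv2.imwrite("pics/s2.png",a); cv2.imwrite("pics/t2.png",b)
E
```

```text
6.2 [ 0.4701 -0.3419  0.1095] [-1.7996e+02  8.0000e-02 -1.7901e+02] F [ 1.27 -0.83 -4.5 ] J [-16.7  17.6 -20.3   0.  -52.  -72.3] 0.051525257159034075
[ 0.12 -0.13  1.89] [-0.04  0.08 -0.01]
```

View pics/s2.png

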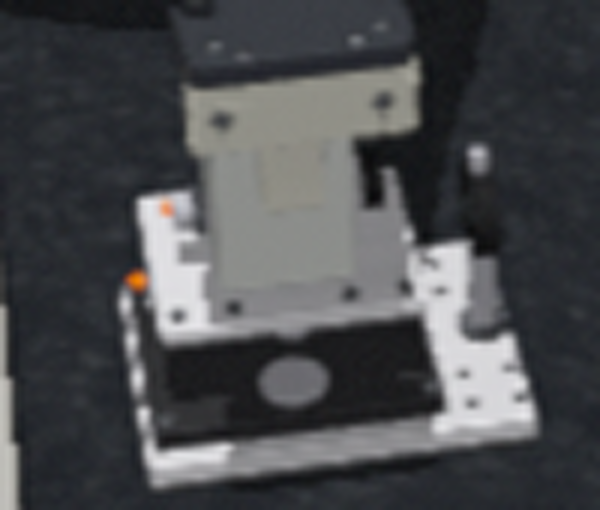

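The module hangs above the mount with its orange dot at crop (167,208) on the cone side, by the mount's dot at (137,281). The flat foot at (292,333) lies above the puck at (294,381). I'll check this numerically.

```bash
python3 - <<'E'
from h import *
S=np.load("side2.npz"); u=lambda q:un(q,6,[250,260])
inv=lambda p:(p-[250,260]+.5)*6-.5
M=[.469,-.3432,np.radians(.95)]; Q=[.4698,-.3420,np.radians(1)]
print("mount puck,board corners(-58,-56),(88,-56)",inv(proj(S["K"],S["pose"],place(M,[[0,-31,27.3],[-58,-56,14],[88,-56,14]]))))
L=np.array(PL)[[0,2,3,4]]; print("module pts (++,--,-+,dot)",inv(proj(S["K"],S["pose"],place(Q,L+[0,0,46.]))))
print("foot bottom",inv(proj(S["K"],S["pose"],place(Q,[[0,-31,46]]))))
# independent side-view fits
print(fit(S,[[0,-31,27.3],[-58,-56,14],[88,-56,14]],u([[294,381],[154,470],[538,419]]),M))
print(fit(S,np.array(PL)[[2,3,4]],u([[163,338],[138,198],[167,208]]),Q,46.))
E
```

```text
mount puck,board corners(-58,-56),(88,-56) [[296.8804 381.5058]
 [153.0637 471.8017]
 [538.5741 420.8815]]
module pts (++,--,-+,dot) [[395.4051 172.0025]
 [164.146  338.1707]
 [140.5376 203.1368]
 [179.7121 215.619 ]]
foot bottom [[296.5614 340.5368]]
(array([ 0.4686, -0.3424,  0.0219]), np.float64(0.3141928548675992))
(array([ 0.4682, -0.3379,  0.0432]), np.float64(0.9661747910010945))
```

View pics/t2.png

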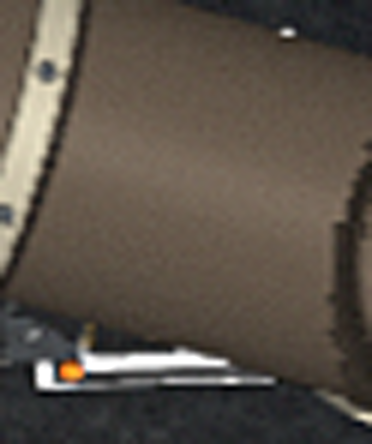

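Scaled: 1.5 cm is 0.05, 1.4 cm is 0.0467.

Emit:
send_rows(
  plan=[
    [[0.0033,-0.0033,0.0067,0,0,0],[0.0033,-0.0033,0.0133,0,0,0],[0.0033,-0.0033,0.02,0,0,0],[0.0033,-0.0033,0.0267,0,0,0],[0.0033,-0.0033,0.0333,0,0,0],[0.0033,-0.0033,0.04,0,0,0],[0.0033,-0.0033,0.0467,0,0,0],[0.0033,-0.0033,0.05,0,0,0]],
  ],
)

```text
clock: 6.97
tool_pos: [0.4683, -0.3427, 0.0931]
orientation: [180.0, -0.0, -179.0]
force: [-0.7, 0.7, -4.4]
opening: 0.0519
gripper_force: 30.0
```

Scaled: 0.2 cm is 0.0067, 0.1 cm is 0.0033.

Emit:
send_rows(
  plan=[
    [[0,0,0.0033,0,0,0],[0,0,0.0067,0,0,0],[0,0,0.0067,0,0,0],[0,0,0.0067,0,0,0]],
  ],
)

```text
clock: 7.3
tool_pos: [0.4688, -0.3433, 0.0921]
orientation: [-179.9, 0.0, -179.0]
force: [-0.4, -3.4, -0.9]
opening: 0.052
gripper_force: 29.9
```

```bash
python3 d.py .469 -.3432 .0906 -179
```

```text
7.3 [ 0.4688 -0.3433  0.0921] [-1.7994e+02  5.0000e-02 -1.7901e+02] F [-0.44 -3.37 -0.89] J [-16.9  18.7 -21.4   0.1 -49.9 -72.1] 0.051956845686314354
[-0.02  0.01  0.15] [-0.06  0.05 -0.01]
```

Scaled: -0.1 cm is -0.0033.

Emit:
send_rows(
  plan=[
    [[0,-0.0033,0.0033,0,0,0],[0,-0.0033,0.0033,0,0,0],[0,-0.0033,0.0033,0,0,0]],
  ],
)

```text
clock: 7.55
tool_pos: [0.469, -0.3442, 0.0911]
orientation: [-179.9, 0.1, -179.0]
force: [0.3, -3.1, 1.0]
opening: 0.0523
gripper_force: 29.9
```

Emit:
send_rows(
  plan=[
    [[0,0,0,0,0,0],[0,0,0,0,0,0],[0,0,0,0,0,0],[0,0,0,0,0,0],[0,0,0,0,0,0],[0,0,0,0,0,0]],
  ],
  fingers=1,
)

```text
clock: 8.05
tool_pos: [0.4684, -0.3435, 0.0904]
orientation: [180.0, -0.0, -179.0]
force: [0.5, 0.2, 0.5]
opening: 0.085
gripper_force: 0.0
```

Scaled: -12 cm is -0.4, -11.2 cm is -0.3733.

Emit:
send_rows(
  plan=[
    [[0,0,-0.0167,0,0,0],[0,0,-0.0667,0,0,0],[0,0,-0.1333,0,0,0],[0,0,-0.2,0,0,0],[0,0,-0.2667,0,0,0],[0,0,-0.3333,0,0,0],[0,0,-0.3733,0,0,0],[0,0,-0.4,0,0,0]],
  ],
)

```text
clock: 8.72
tool_pos: [0.469, -0.344, 0.2129]
orientation: [-179.9, 0.1, -179.0]
force: [-0.7, 0.1, 0.2]
opening: 0.0876
gripper_force: 0.0
```

```bash
python3 d.py .5118 .051 .2 5; python3 d.py .5118 .051 .2 -175 | tail -1
```

```text
8.7167 [ 0.469  -0.344   0.2129] [-1.7994e+02  1.4000e-01 -1.7902e+02] F [-0.69  0.14  0.2 ] J [-17.   12.3 -12.7   0.  -64.9 -72. ] 0.08761970724817765
[-4.95 39.42  1.25] [2.2000e-01 1.1000e-01 1.7598e+02]
[-4.95 39.42  1.25] [-0.07  0.14 -4.02]
```

Scaled: 26 cm is 0.8667, 22.2 cm is 0.74, -1.1 degrees is -0.0183.

Emit:
send_rows(
  plan=[
    [[-0.0033,0.0333,0,0,0,-0.0017],[-0.0133,0.1167,0.0033,0,0,-0.0067],[-0.03,0.2333,0.0067,0,0,-0.0117],[-0.0433,0.36,0.0133,0,0,-0.0183],[-0.06,0.4867,0.0167,0,0,-0.025],[-0.0767,0.6133,0.02,0,0,-0.0317],[-0.0933,0.74,0.0233,0,0,-0.0383],[-0.11,0.8667,0.0267,0,0,-0.0433]],
  ],
)

```text
clock: 9.38
tool_pos: [0.4961, -0.081, 0.2018]
orientation: [180.0, -0.1, -176.4]
force: [0.8, 0.5, -0.3]
opening: 0.0875
gripper_force: 0.0
```

Scaled: 13.4 cm is 0.4467, 13.2 cm is 0.44, -1.4 degrees is -0.0233.

Emit:
send_rows(
  plan=[
    [[-0.0133,0.12,0.0033,0,0,-0.0067],[-0.0267,0.2333,0.0067,0,0,-0.0117],[-0.04,0.3333,0.01,0,0,-0.0167],[-0.05,0.4067,0.0133,0,0,-0.02],[-0.0533,0.44,0.0133,0,0,-0.0233],[-0.0533,0.4467,0.0133,0,0,-0.0233]],
  ],
)

```text
clock: 9.88
tool_pos: [0.5041, 0.0533, 0.1978]
orientation: [-180.0, -0.1, -174.9]
force: [0.0, -0.0, 0.1]
opening: 0.0875
gripper_force: 0.0
```

```bash
python3 d.py .5118 .051 .063 -175; python3 - <<'E'
from plant import ctrl
import cv2,numpy as np
for n in ("side","top"):
    s=ctrl.snapshot(n); np.savez(n+"3.npz",**s)
f=lambda n,x,y,w,h,k: cv2.resize(np.load(n+"3.npz")["img"][y:y+h,x:x+w][:,:,::-1],None,fx=k,fy=k,interpolation=cv2.INTER_CUBIC)
o=np.zeros((510,800,3),np.uint8); o[:,:485]=f("side",257,265,97,102,5)[:,:485]; o[:420,500:788]=f("top",398,244,48,70,6)
cv2.imwrite("pics/v3.png",o)
E
```

```text
9.8833 [0.5041 0.0533 0.1978] [-1.7999e+02 -7.0000e-02 -1.7488e+02] F [ 0.01 -0.01  0.08] J [  28.3    6.   -22.6   -0.   -61.6 -113.1] 0.08751784863789662
[-0.76 -0.3  13.48] [-0.01 -0.07  0.12]
```

View pics/v3.png

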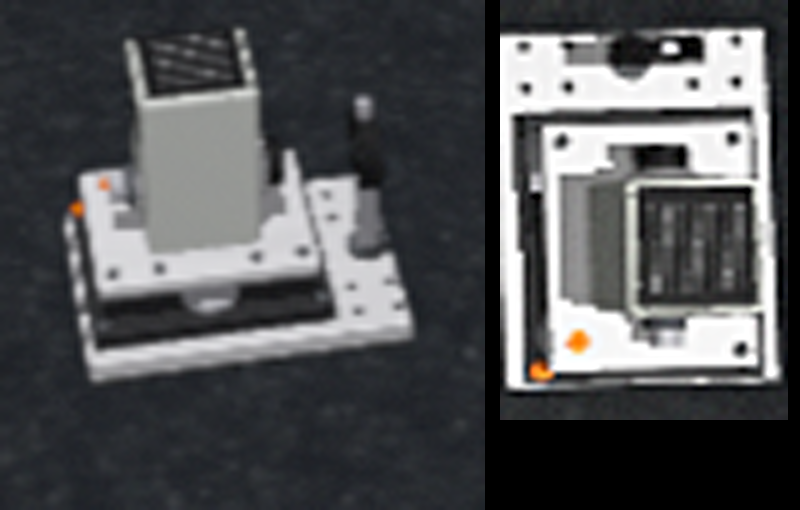

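The heavy module stands on the mount with its dot by the mount's dot, and its foot is centred on the puck at side crop (210,295). I'll check the fit, then descend on the second module.

```bash
python3 - <<'E'
from h import *
S=np.load("top3.npz")
px=un(np.array([[543,124],[751,119],[553,377],[578,341]])-[500,0],6,[398,244])
print(fit(S,np.array(PL)[[0,1,3,4]],px,[.469,-.343,0],27.3))
S=np.load("side3.npz")
print("side",((proj(S["K"],S["pose"],place([.4688,-.343,.017],np.array(PL)[[0,1,2,3]]+[0,0,27.3]))-[257,265]+.5)*5-.5).tolist())
E
```

```text
(array([ 0.4679, -0.3433,  0.0189]), np.float64(0.5330734750373836))
side [[293.8085406943848, 151.67482662323533], [323.7208583241944, 262.7099845692255], [102.1976833714366, 291.2526600152374], [82.70215346408389, 177.73555596318528]]
```

Scaled: 13.4 cm is 0.4467, 13 cm is 0.4333, 0.1 degrees is 0.0017.

Emit:
send_rows(
  plan=[
    [[-0.0067,-0.0033,0.0333,0,0,0],[-0.0167,-0.0067,0.1,0,0,0.0017],[-0.0267,-0.01,0.1833,0,0,0.0017],[-0.0267,-0.01,0.2667,0,0,0.0017],[-0.0267,-0.01,0.3467,0,0,0.0017],[-0.0267,-0.01,0.4067,0,0,0.0017],[-0.0267,-0.01,0.4333,0,0,0.0017],[-0.0267,-0.01,0.4467,0,0,0.0017]],
  ],
)

```text
clock: 10.65
tool_pos: [0.5119, 0.0478, 0.0628]
orientation: [-179.9, -0.2, -175.2]
force: [0.3, 0.5, 0.3]
opening: 0.0879
gripper_force: 0.0
```

Emit:
send_rows(
  plan=[
    [[0,0,0,0,0,0],[0,0,0,0,0,0],[0,0,0,0,0,0],[0,0,0,0,0,0],[0,0,0,0,0,0],[0,0,0,0,0,0],[0,0,0,0,0,0],[0,0,0,0,0,0]],
  ],
  fingers=0,
)

```text
clock: 11.32
tool_pos: [0.5134, 0.0495, 0.065]
orientation: [180.0, 0.1, -175.1]
force: [1.4, 0.8, 3.3]
opening: 0.0521
gripper_force: 30.0
```

Scaled: -2 cm is -0.0667, -1.7 cm is -0.0567.

Emit:
send_rows(
  plan=[
    [[0,0,-0.0067,0,0,0],[0,0,-0.02,0,0,0],[0,0,-0.04,0,0,0],[0,0,-0.0567,0,0,0],[0,0,-0.0667,0,0,0],[0,0,-0.0667,0,0,0],[0,0,-0.0667,0,0,0],[0,0,-0.0667,0,0,0]],
  ],
)

```text
clock: 11.98
tool_pos: [0.5127, 0.0492, 0.0845]
orientation: [180.0, -0.0, -175.1]
force: [-0.2, 0.3, -2.1]
opening: 0.0519
gripper_force: 30.0
```

```bash
python3 d.py .4563 .3203 .13 -195
```

```text
11.9833 [0.5127 0.0492 0.0845] [ 1.8000e+02 -1.0000e-02 -1.7514e+02] F [-0.18  0.27 -2.15] J [  27.3   13.8  -30.    -0.   -46.3 -112.5] 0.05193699429341189
[ 3.32 27.49 -4.55] [ 0.000e+00 -1.000e-02  1.986e+01]
```

The second module weighs about 2.1 N, so it is the light one. I'll carry it to the tray.

Scaled: 15 cm is 0.5, 1.8 cm is 0.06, 11 degrees is 0.1833.

Emit:
send_rows(
  plan=[
    [[0,0.01,-0.0267,0,0,0.005],[0.0033,0.04,-0.0667,0,0,0.0167],[0.01,0.09,-0.1067,0,0,0.0333],[0.02,0.16,-0.1367,0,0,0.06],[0.03,0.24,-0.15,0,0,0.0883],[0.04,0.3267,-0.15,0,0,0.1167],[0.05,0.4133,-0.15,0,0,0.15],[0.06,0.5,-0.15,0,0,0.1833]],
  ],
)

```text
clock: 12.65
tool_pos: [0.4818, 0.1985, 0.1302]
orientation: [180.0, 0.0, 173.7]
force: [0.1, 0.3, -1.9]
opening: 0.0519
gripper_force: 30.0
```

```bash
python3 d.py .4563 .3203 .13 -195
```

```text
12.65 [0.4818 0.1985 0.1302] [1.7998e+02 2.0000e-02 1.7375e+02] F [ 0.11  0.28 -1.88] J [  44.    11.1  -26.2    0.   -52.7 -140.2] 0.05189536799690702
[ 3.86 11.83  0.03] [0.02 0.02 8.75]
```

Scaled: 11.8 cm is 0.3933, 11.7 cm is 0.39, 8.7 degrees is 0.145.

Emit:
send_rows(
  plan=[
    [[0.0267,0.0833,0,0,0,0.0333],[0.0533,0.1667,0,0,0,0.0667],[0.08,0.2433,0,0,0,0.1],[0.1033,0.3133,0,0,0,0.125],[0.12,0.3667,0,0,0,0.14],[0.13,0.39,0,0,0,0.145],[0.13,0.3933,0.0167,0,0,0.145],[0.13,0.3933,0.0433,0,0,0.145]],
  ],
)

```text
clock: 13.32
tool_pos: [0.4562, 0.3191, 0.1168]
orientation: [179.9, 0.0, 165.2]
force: [0.5, -0.2, -2.4]
opening: 0.0516
gripper_force: 30.0
```

Scaled: 4 cm is 0.1333, 2.4 cm is 0.08.

Emit:
send_rows(
  plan=[
    [[0,0,0.0267,0,0,0],[0,0,0.0533,0,0,0],[0,0,0.08,0,0,0],[0,0,0.1033,0,0,0],[0,0,0.12,0,0,0],[0,0,0.13,0,0,0],[0,0,0.1333,0,0,0],[0,0,0.1333,0,0,0]],
  ],
)

```text
clock: 13.98
tool_pos: [0.4561, 0.3186, 0.0763]
orientation: [-180.0, -0.0, 165.2]
force: [-0.2, 0.6, -0.8]
opening: 0.0518
gripper_force: 30.0
```

```bash
python3 d.py .4563 .3203 .069 -195
```

```text
13.9833 [0.4561 0.3186 0.0763] [-1.7998e+02 -1.0000e-02  1.6517e+02] F [-0.17  0.65 -0.77] J [  55.1   17.8  -25.3    0.   -46.9 -159.9] 0.05175195736338456
[0.02 0.17 0.73] [-0.02 -0.01  0.17]
```

Scaled: 0.6 cm is 0.02, 0.55 cm is 0.0183.

Emit:
send_rows(
  plan=[
    [[0,0,0.0033,0,0,0],[0,0,0.0067,0,0,0],[0,0,0.01,0,0,0],[0,0,0.0133,0,0,0],[0,0,0.0167,0,0,0],[0,0,0.0183,0,0,0],[0,0,0.02,0,0,0],[0,0,0.02,0,0,0]],
  ],
)

```text
clock: 14.65
tool_pos: [0.456, 0.3186, 0.0705]
orientation: [-180.0, -0.0, 165.2]
force: [0.2, -0.4, -1.9]
opening: 0.0516
gripper_force: 30.0
```

Scaled: 0.1 cm is 0.0033, 0.05 cm is 0.0017.

Emit:
send_rows(
  plan=[
    [[0,0,0.0017,0,0,0],[0,0,0.0033,0,0,0],[0,0,0.0033,0,0,0]],
  ],
)

```text
clock: 14.9
tool_pos: [0.456, 0.3186, 0.0695]
orientation: [-180.0, -0.0, 165.2]
force: [-0.3, -0.1, -1.0]
opening: 0.0516
gripper_force: 30.0
```

Scaled: 0.1 cm is 0.0033, 0.05 cm is 0.0017.

Emit:
send_rows(
  plan=[
    [[0,0,0.0017,0,0,0],[0,0,0.0033,0,0,0],[0,0,0.0033,0,0,0],[0,0,0.0033,0,0,0]],
  ],
)

```text
clock: 15.23
tool_pos: [0.4562, 0.3187, 0.069]
orientation: [180.0, 0.0, 165.2]
force: [-1.7, -0.7, 4.4]
opening: 0.0519
gripper_force: 30.0
```

Emit:
send_rows(
  plan=[
    [[0,0,0,0,0,0],[0,0,0,0,0,0],[0,0,0,0,0,0],[0,0,0,0,0,0],[0,0,0,0,0,0],[0,0,0,0,0,0]],
  ],
  fingers=1,
)

```text
clock: 15.73
tool_pos: [0.456, 0.3187, 0.0685]
orientation: [-180.0, -0.0, 165.2]
force: [-0.3, -0.9, -0.5]
opening: 0.0849
gripper_force: 0.0
```

Scaled: -14 cm is -0.4667, -12 cm is -0.4.

Emit:
send_rows(
  plan=[
    [[0,0,-0.0167,0,0,0],[0,0,-0.0667,0,0,0],[0,0,-0.1333,0,0,0],[0,0,-0.2,0,0,0],[0,0,-0.2667,0,0,0],[0,0,-0.3333,0,0,0],[0,0,-0.4,0,0,0],[0,0,-0.4667,0,0,0]],
  ],
)

```text
clock: 16.4
tool_pos: [0.456, 0.3185, 0.2101]
orientation: [180.0, 0.0, 165.2]
force: [0.3, -0.3, -0.0]
opening: 0.0878
gripper_force: 0.0
```

Scaled: -18 cm is -0.6, -17 cm is -0.5667, -12 degrees is -0.2.

Emit:
send_rows(
  plan=[
    [[0,-0.1,0,0,0,-0.0333],[0,-0.2,0,0,0,-0.0667],[0,-0.3,0,0,0,-0.1],[0,-0.4,0,0,0,-0.1333],[0,-0.5,0,0,0,-0.1667],[0,-0.5667,0,0,0,-0.1833],[0,-0.6,0,0,0,-0.2],[0,-0.6,0,0,0,-0.2]],
  ],
)

```text
clock: 17.07
tool_pos: [0.4092, 0.1429, 0.2092]
orientation: [180.0, 0.0, 177.1]
force: [-0.9, 0.4, -0.0]
opening: 0.0876
gripper_force: 0.0
```

```bash
python3 - <<'E'
from plant import ctrl
import cv2,numpy as np
for n in ("side","top"):
    s=ctrl.snapshot(n); np.savez(n+"4.npz",**s)
f=lambda n,x,y,w,h,k: cv2.resize(np.load(n+"4.npz")["img"][y:y+h,x:x+w][:,:,::-1],None,fx=k,fy=k,interpolation=cv2.INTER_CUBIC)
o=np.zeros((600,800,3),np.uint8); a=f("side",225,155,130,200,3); b=f("top",105,245,95,92,4); c=f("top",395,240,60,80,3)
o[:600,:390]=a; o[:368,400:780]=b; o[360:600,500:680]=c
cv2.imwrite("pics/v4.png",o)
E
```

```text
(no output)
```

View pics/v4.png

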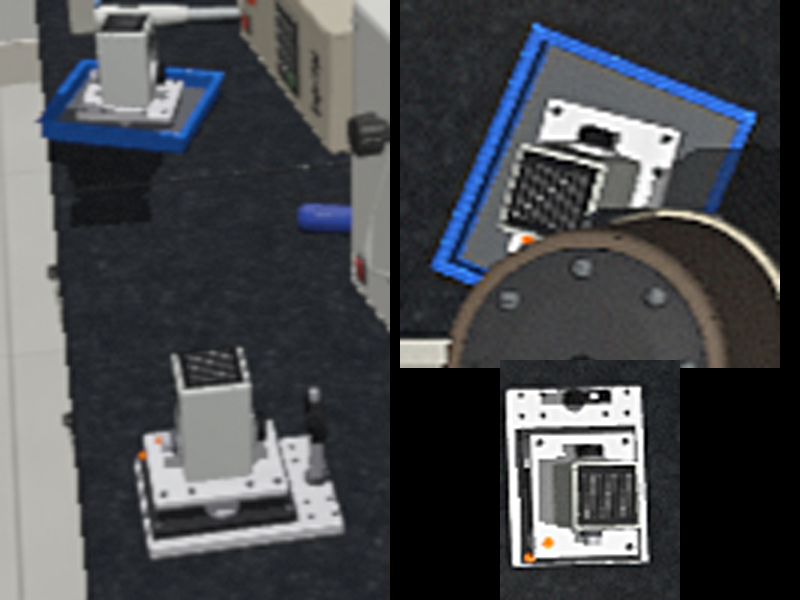

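The light module stands upright in the middle of the tray. The heavy one sits on the mount dot to dot, and the arm is clear of both. I'll hand in the job.

```bash
python3 -c "
from plant import ctrl
print(ctrl.get_obs()['qvel'].round(2)); print(ctrl.close_job())"
```

```text
[ 0.67  1.14  0.63 -0.05  0.21 -0.29]
the job is handed in; nothing more can be done
None
```

The job is handed in: the heavy module (right-hand one, about 5.4 N) is on the mount dot to dot, and the light one (about 2.1 N) stands upright in the tray; I checked both in the camera images, but no verdict came back.

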